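# Bolt the transport case shut while holding its safety catch

## Task

Lock the plywood transport case for the road: with one fingertip press down and hold the long spring safety catch on its lid, and meanwhile, with the other fingertip, push the steel bolt by its upright lug fully home into the keeper at the end of the case. Only when the bolt is home let the catch spring back up, so that it locks the bolt there. Nothing is to be gripped or lifted, and the loose things on and around the case stay where they are.

Things in the scene. Friction and masses are not known exactly. Their poses are not given: they have to be found in the camera images.
- case: Plywood case fixed on the bench, 180 (x) x 280 (y) mm, lid face 55 mm up, turned up to 30 deg. Origin: centre of its underside; z up. On the lid, parallel to y: bolt (line x = +25 mm) and catch (x = -29 mm). The bolt slides to +y into the keeper, a staple at y = 112 to 132. Heights over bench: bolt bar 72, guide and keeper 76, bolt's comb 77 (x = 5 to 20), catch housing 66 (two cups 72).
- bolt (a joint): Travel of the steel bolt (m) along the case's +y: 0 drawn (starts 0 to 0.004), 0.045 fully home against its stop. About 1.5 N of friction; stays where left. Teeth along it meet the catch: with the catch up it moves at most about 5 mm; if the catch rises on the way it locks in a notch until pressed again. It locks home beyond 0.044.
- lug_top (a point): Middle of the top, 109 mm above the bench, of the bolt's upright lug: a steel plate 32 mm wide across the case (x), 12 mm thick along the bolt (y), rising from the bar, rounded on top. Moves with the bolt; at the case's y = 0 drawn, 45 mm home. Its rear face, to be pushed, lies 6 mm toward -y. Axes as the case's.
- catch (a joint): Depression of the safety catch (m): 0 up, 0.011 right down. Clears the bolt's teeth from about 0.006; 0.008 to 0.010 is a good depth. Its spring takes about 2.5 N to start and 6.5 N right down, and lifts it again when let go.
- catch_top (a point): Middle of the top of the safety catch: a dark ribbed steel paddle, 26 mm wide (case x), 100 mm long (case y), centred at the case's y = 17.5 mm, top 92 mm above the bench when up. It goes straight down, level, wherever it is pressed; a fingertip can slide along it while pressing. Axes as the case's.
- duct_tape: Black roll of tape, 59 mm across, 19 mm high, lying on the -y end of the lid. Origin: centre of its underside. Not to be disturbed.
- rock_cast: Small speckled plaster rock, 47 x 56 x 29 mm, lying on the -y end of the lid. Origin: centre of its underside. Not to be disturbed.
- tape_measure: Tape measure, 66 x 78 x 38 mm, on the bench to the left of the case. Origin: centre of its underside. Not to be disturbed.
- mixing_cup: Empty clear plastic cup, 66 mm across, 75 mm high, on the bench to the left of the case. Origin: centre of its underside. Not to be disturbed.

How it is judged:
By the outcome, as a careful person would: the job done as asked, in the order asked, and still so for the second after the job is handed in, with the robot touching nothing.
It also fails if it takes over 32 s, if anything falls off the work surface, if the arm or the gripper's body presses on something with over 40 N, if the wrist force passes 120 N, or if a joint passes its speed limit or range.

## Robot

A 6-joint arm with a two-finger parallel gripper is mounted at the origin on a cart in front of the work surface, level with it; the furniture and walls round the work are solid. World frame = base frame: x ahead of the robot, y to its left, z up, the work surface at z = 0. Lengths are in m, angles in rad, forces in N, time in s.
With the tool pointing down it reaches from about 0.225 to 0.725 m from the base axis. Payload 3.1 kg.
Tool frame: the origin (TCP) lies midway between the tips of the shut fingers; the grasp point (between the pads) lies 19 mm behind it (grasp_offset is the z of the grasp point in the tool frame, in m); z points along the fingers, y is the direction in which the jaws open and shut (so a half turn about z gives the same grasp; the last joint's range is limited). The gripper opens to 85 mm and grips with 20 to 120 N. Pads are 22 mm wide; open, the fingers measure 114 mm over their backs; the gripper's body (76 mm by 85 mm) begins 54 mm behind the grasp point. The pads swing forward as they close: fully open they stand 13 mm farther back than shut.
Start: joints at [1.164, 0.048, 0.099, 1.622, 0, 1.443], TCP at [0.144, 0.505, 0.197] pointing down, gripper open.
Joint ranges: [-2.91, 2.91], [-0.99, 1.94], [-1.21, 1.42], [-2.12, 2.29], [-1.49, 1.47], [-3.14, 3.14]. Speed limits (rad/s): [2.79, 2.79, 3.14, 3.14, 3.14, 3.14].

## Interface

Orientations are given as a rotation vector (axis times angle).
In Python, from plant import * gives the robot as it stands.
- The arm moves only by the shell command python3 -m crank 'ROWS' [OPENING] [FORCE]. ROWS is a JSON object of lists of equal length, an entry for each row: "translation": the shift along the tool's x, y, z in m, a list of three; "turn": the turn about the tool's z in degrees. A call has 1 to 20 rows; each row shifts and turns the pose as measured when the row begins, along the tool's axes as they then stand; what a row does not reach is not made up. A row lasts 1/10 s, in which the tool goes at most 50 mm and 8.59 degrees, less where a joint would pass 70% of its speed; a pose out of reach is approached as far as the arm can. A call is refused whole if a number of a shift passes 0.05 or a number of a turn 8.59, either way. A call with a gripper value outside its range is refused whole. OPENING is the gripper command: -1 is shut, 1 is fully open, values between are in proportion, set as the call begins (- or left out, the last holds). The fingers move at their own pace and stop on an object; FORCE is the grip in N (left out, the last holds). Time passes only in rows, so rows that do not move let the fingers close. It gives the time, the measured TCP pose, the force and the opening at its end, in the units of the state.
- get_obs(): the state, without advancing time (a new reading comes with each control period).
- camera(name): name is "scene" or "side" or "wrist"; returns (picture, depth): 420x560x3 uint8, blue, green, red; 420x560 float32, m along the optical axis (not along the pixel's ray), 0 where there is no reading.
- camera_model(name): a dict with "fx", "fy", "cx", "cy" (pixels), "world_from_camera" (4x4, takes a point from camera to world coordinates); the wrist camera has in their place "hand_eye" (4x4, takes a point from camera to tool coordinates, whose origin is the TCP and whose axes are the flange's). Camera axes: x right, y down, z forward; pixel columns grow to the right and rows downward; lengths in m; the calibration is good to about 2 mm. A picture is of the moment at which its call begins: read the wrist's pose just before it. camera_model takes no time and is no camera call.
- sign_off(): hands the job in, once; it reports no verdict.
Trained networks look in the newest picture that a camera, given by its name, has taken for a name from the list of things; names that differ only in an ending like _2 or _b are one class to them, and where a whole thing is asked for, a point or a joint stands for the part that bears it (a point fixed in the world has none). Each returns a list of dicts, best first, with "p" (0 to 1); they miss things now and then, are a little off and sometimes report something else, mostly with a low value. They report only what shows in the picture. A call takes as long as a camera call.
- regions_of(thing, camera): "region" (420x560 bool, what is visible of it).
- spot_point(thing, camera): "xyz" ([x, y, z] in m, in world coordinates, good to about 4 mm: a listed point, or the origin of a listed thing).
The state is a dict: "clock": time; "joint_pos": joint angles; "dq": joint speeds; "joint_torque": joint torques, N m; "position": TCP position; "ee_rot": TCP orientation; "wrist_force": force on the tool from outside, world axes, zero at the start; "moment": the same for the moment, N m; "gripper_width": finger opening in m.
Only numpy, scipy, OpenCV 4.12 (cv2) and the standard library are available. Lean on these libraries where they do the work, as an engineer would, in place of code of your own. Each camera call takes 0.05 s, during which the arm holds its last target.

## Working session

There is one attempt and no reset: what is moved stays moved. The work goes in short steps, Python scripts to look and compute and a shell command to move; the robot and the scene stay as the last step left them, time stands still between calls to the robot, and variables do not carry over. Pictures are saved under pics/ and viewed, and the job is handed in when it is done.

```bash
ls; mkdir -p pics; cat > h.py <<'E'
from plant import *
import numpy as np, cv2
from scipy.spatial.transform import Rotation as R
E
python3 - <<'E'
from h import *
o=get_obs(); print({k:np.round(v,4) for k,v in o.items()})
for c in ("scene","side"):
    p,d=camera(c); cv2.imwrite(f"pics/{c}0.png",p)
    for t in ("case","lug_top","catch_top","duct_tape","rock_cast","tape_measure","mixing_cup"):
        r=spot_point(t,c); print(c,t,[(round(x["p"],2),np.round(x["xyz"],4)) for x in r[:2]])
    print(get_obs()["clock"])
E
```

```text
pics
{'clock': np.float64(0.0), 'joint_pos': array([ 1.1642,  0.0488,  0.0975,  1.622 , -0.    ,  1.443 ]), 'dq': array([ 0.0004, -0.0002,  0.0007,  0.0003, -0.0019,  0.0013]), 'joint_torque': array([-2.00000e-04, -3.38781e+01,  3.20016e+01,  2.02000e-02,
       -1.00000e-04, -0.00000e+00]), 'position': array([0.1442, 0.5041, 0.1953]), 'ee_rot': array([-0.4364, -3.1105,  0.0037]), 'wrist_force': array([ 1.0558,  0.7783, -0.1601]), 'moment': array([-0.0054, -0.0193, -0.0166]), 'gripper_width': np.float64(0.0854)}
scene case [(0.84, array([ 0.5035, -0.0414,  0.0009]))]
scene lug_top [(0.52, array([ 0.5279, -0.0351,  0.1057]))]
scene catch_top [(0.63, array([ 0.4752, -0.0323,  0.0921]))]
scene duct_tape [(0.7, array([ 0.5705, -0.143 ,  0.0504]))]
scene rock_cast [(0.64, array([ 0.465 , -0.1449,  0.0558]))]
scene tape_measure [(0.96, array([ 0.3914,  0.2676, -0.0013]))]
scene mixing_cup [(0.92, array([ 0.3814,  0.4345, -0.0007]))]
0.4
side case []
side lug_top [(0.67, array([ 0.5284, -0.0363,  0.1094]))]
side catch_top [(0.54, array([ 0.4744, -0.0318,  0.0949]))]
side duct_tape [(0.74, array([ 0.5693, -0.1393,  0.0543]))]
side rock_cast [(0.95, array([ 0.4715, -0.1445,  0.0571]))]
side tape_measure [(0.92, array([ 0.3894,  0.2659, -0.0007]))]
side mixing_cup [(0.95, array([ 0.3829,  0.4298, -0.0035])), (0.57, array([ 0.3892,  0.2656, -0.0012]))]
0.8
```

View pics/scene0.png

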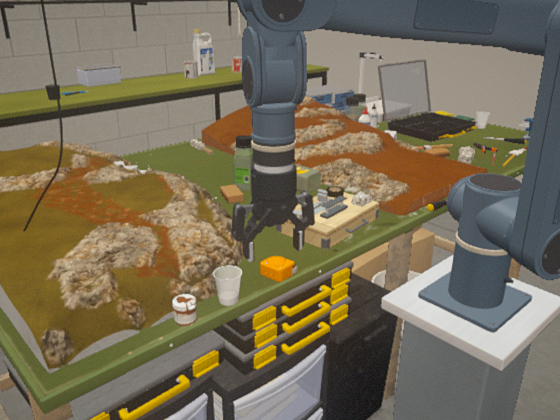

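View pics/side0.png

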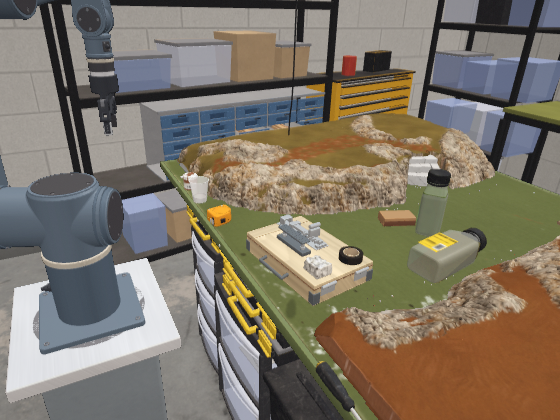

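The scene view shows the case at about px (330,215), partly hidden by the arm. The side view shows it clearly at about (310,255), with the lug near (287,228), the tape roll at (350,255) and the rock at (317,265). Next I estimate the case's yaw and plan the move over it.

```bash
python3 - <<'E'
from h import *
print(np.round(camera_model("wrist")["hand_eye"],3), camera_model("wrist")["fx"])
p,d=camera("side"); m=camera_model("side")
r=regions_of("case","side"); print([x["p"] for x in r])
T=np.array(m["world_from_camera"])
def pts(mask):
    v,u=np.nonzero(mask&(d>0)); z=d[v,u]
    P=np.c_[(u-m["cx"])/m["fx"]*z,(v-m["cy"])/m["fy"]*z,z]
    return P@T[:3,:3].T+T[:3,3]
v,u=np.mgrid[:420,:560]
P=pts((u>235)&(u<380)&(v>205)&(v<310))
L=P[(abs(P[:,2]-.055)<.006)]
print(len(L),cv2.minAreaRect(L[:,:2].astype(np.float32)*1000))
for t in("catch","bolt"):
    for x in regions_of(t,"side")[:1]:
        Q=pts(x["region"]); Q=Q[Q[:,2]>.06]; print(t,x["p"],len(Q),cv2.minAreaRect(Q[:,:2].astype(np.float32)*1000), Q[:,2].max())
# rows: straight-line path with turning
o=get_obs(); a=R.from_rotvec(o["ee_rot"]); p0=o["position"]; tgt=np.array([.47,-.06,.30])
n=20; pos=p0
for i in range(n):
    rot=a*R.from_euler('z',3.1*i,degrees=True)
    print(np.round(rot.inv().apply((tgt-p0)/n),3).tolist())
E
```

```text
[[-0.002 -0.944 -0.329  0.085]
 [ 1.    -0.002 -0.001  0.001]
 [ 0.    -0.329  0.944 -0.176]
 [ 0.     0.     0.     1.   ]] 357.7805869781626
[0.58]
2870 ((505.6772766113281, -45.81159973144531), (183.05068969726562, 288.2492980957031), 7.978432655334473)
catch 0.6 279 ((483.8808898925781, -1.19561767578125), (157.8087921142578, 57.148441314697266), 82.56661987304688) 0.0957861005600475
bolt 0.65 291 ((522.66796875, -13.702178955078125), (30.371065139770508, 104.61466217041016), 8.781055450439453) 0.11153070863874964
[-0.023, -0.023, -0.005]
[-0.025, -0.021, -0.005]
[-0.026, -0.02, -0.005]
[-0.027, -0.019, -0.005]
[-0.028, -0.017, -0.005]
[-0.029, -0.016, -0.005]
[-0.029, -0.014, -0.005]
[-0.03, -0.012, -0.005]
[-0.031, -0.011, -0.005]
[-0.031, -0.009, -0.005]
[-0.032, -0.007, -0.005]
[-0.032, -0.006, -0.005]
[-0.032, -0.004, -0.005]
[-0.033, -0.002, -0.005]
[-0.033, -0.0, -0.005]
[-0.033, 0.001, -0.005]
[-0.032, 0.003, -0.005]
[-0.032, 0.005, -0.005]
[-0.032, 0.007, -0.005]
[-0.032, 0.008, -0.005]
```

```bash
python3 -m crank '{"translation":[[-0.023,-0.023,-0.005],[-0.025,-0.021,-0.005],[-0.026,-0.02,-0.005],[-0.027,-0.019,-0.005],[-0.028,-0.017,-0.005],[-0.029,-0.016,-0.005],[-0.029,-0.014,-0.005],[-0.03,-0.012,-0.005],[-0.031,-0.01,-0.005],[-0.031,-0.008,-0.005],[-0.032,-0.006,-0.005],[-0.032,-0.005,-0.005],[-0.032,-0.003,-0.005],[-0.033,-0.001,-0.005],[-0.033,0.001,-0.005],[-0.033,0.002,-0.005],[-0.032,0.004,-0.005],[-0.032,0.006,-0.005],[-0.032,0.008,-0.005],[-0.032,0.01,-0.005]],"turn":[3.3,3.3,3.3,3.3,3.3,3.3,3.3,3.3,3.3,3.3,3.3,3.3,3.3,3.3,3.3,3.3,3.3,3.3,3.3,3.3]}' 0.04 20
python3 - <<'E'
from h import *
o=get_obs(); a=R.from_rotvec(o["ee_rot"]); print(o["clock"],o["position"],o["joint_pos"],o["gripper_width"]); print(np.round(a.as_matrix(),3))
p,d=camera("wrist"); cv2.imwrite("pics/w1.png",p); np.savez("w1.npz",p=p,d=d,pos=o["position"],rot=o["ee_rot"])
for t in ("case","lug_top","catch_top","duct_tape","rock_cast"):
    r=spot_point(t,"wrist"); print(t,[(round(x["p"],2),np.round(x["xyz"],4)) for x in r[:2]])
E
```

```text
clock: 3.0
position: [0.4616, -0.0917, 0.302]
ee_rot: [2.103, 2.325, 0.014]
wrist_force: [0.0, 0.2, 0.5]
gripper_width: 0.0441
3.0 [ 0.46164114 -0.09170413  0.30202089] [-0.34278646 -0.04948493  0.21568705  1.82638741  0.0054114   1.12795431] 0.0441213392815402
[[-0.1    0.995  0.011]
 [ 0.995  0.1    0.002]
 [ 0.001  0.011 -1.   ]]
case [(0.69, array([ 0.506 , -0.0422,  0.0013])), (0.43, array([ 0.5283, -0.0333,  0.1109]))]
lug_top [(0.81, array([ 0.5329, -0.0364,  0.1103]))]
catch_top [(0.79, array([ 0.4709, -0.0289,  0.0903])), (0.44, array([ 0.5674, -0.1392,  0.0599]))]
duct_tape [(0.76, array([ 0.564 , -0.1414,  0.0576]))]
rock_cast [(0.9, array([ 0.4675, -0.1509,  0.0576]))]
```

View pics/w1.png

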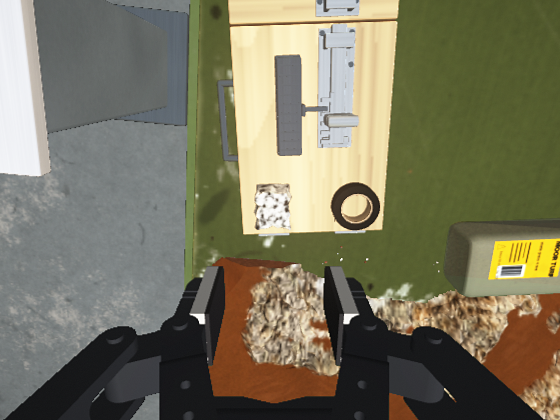

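The wrist view shows the whole case. The catch paddle runs from (288,57) to (290,155), the lug is at (342,121), the tape is at (356,206) and the rock is at (272,206). Next I measure from depth.

```bash
python3 - <<'E'
from h import *
z=np.load("w1.npz"); d=z["d"]; m=camera_model("wrist")
v,u=np.mgrid[:420,:560]
P=np.stack([(u-m["cx"])/m["fx"]*d,(v-m["cy"])/m["fy"]*d,d],-1)
H=np.array(m["hand_eye"]); P=P@H[:3,:3].T+H[:3,3]
P=P@R.from_rotvec(z["rot"]).as_matrix().T+z["pos"]
def rect(mask,n):
    Q=P[mask&(d>0)]; r=cv2.minAreaRect(Q[:,:2].astype(np.float32)*1000); print(n,len(Q),np.round(r[0],1),np.round(r[1],1),round(r[2],2),"zmed",np.median(Q[:,2]).round(4), "mean",Q.mean(0).round(4))
box=lambda a,b,c,e:(u>=a)&(u<b)&(v>=c)&(v<e)
Z=P[...,2]
rect(box(225,400,0,250)&(abs(Z-.055)<.006),"lid")
rect(box(268,303,50,162)&(Z>.083),"catch")
rect(box(316,365,100,140)&(Z>.098),"lug>98")
rect(box(316,365,100,140)&(Z>.105),"lug>105")
rect(box(316,345,20,150)&(Z>.066)&(Z<.09),"bolt")
print("rock top",Z[box(250,295,180,232)].max(),"tape",Z[box(330,380,180,232)].max())
# lug section profile along v
for r in range(105,135,2): print(r, np.round(Z[r,342],3), np.round(P[r,342,:2],4))
# fingers
rect(box(190,230,265,360)&(Z>.2),"fl");rect(box(320,358,265,360)&(Z>.2),"fr")
E
```

```text
lid 27083 [505.2 -49.7] [180.3 266.3] 7.44 zmed 0.0531 mean [ 0.5018 -0.0321  0.0533]
catch 2453 [473.8 -29.4] [ 27.1 100. ] 7.39 zmed 0.0901 mean [ 0.473  -0.0274  0.0901]
lug>98 368 [528.3 -35.8] [31.5 12.1] 8.89 zmed 0.1058 mean [ 0.5278 -0.0355  0.1055]
lug>105 261 [528.5 -35.8] [30.6 10. ] 5.53 zmed 0.1063 mean [ 0.5281 -0.0358  0.1063]
bolt 1926 [516.  -4.] [ 31.4 122.7] 8.86 zmed 0.0706 mean [ 0.5203 -0.0009  0.0716]
rock top 0.47763565303342637 tape 0.47763565303342637
105 0.07 [ 0.532  -0.0216]
107 0.069 [ 0.5326 -0.0237]
109 0.069 [ 0.5329 -0.0258]
111 0.067 [ 0.5337 -0.028 ]
113 0.08 [ 0.5315 -0.0295]
115 0.101 [ 0.5275 -0.0302]
117 0.107 [ 0.5267 -0.0318]
119 0.107 [ 0.5269 -0.0337]
121 0.107 [ 0.5272 -0.0357]
123 0.107 [ 0.5277 -0.0377]
125 0.105 [ 0.5282 -0.0398]
127 0.07 [ 0.5359 -0.0451]
129 0.07 [ 0.5364 -0.0473]
131 0.07 [ 0.5367 -0.0495]
133 0.07 [ 0.5371 -0.0517]
fl 2778 [432.8 -89.9] [29.9 15. ] 87.5 zmed 0.3667 mean [ 0.4356 -0.0868  0.3665]
fr 2782 [487.4 -83.9] [15.9 29.5] 15.52 zmed 0.3672 mean [ 0.484  -0.0821  0.367 ]
```

```bash
python3 -m crank '{"translation":[[0.005,0.009,0.02],[0.005,0.009,0.02],[0.005,0.009,0.02],[0.005,0.009,0.02],[0.005,0.009,0.02],[0,0,0.02],[0,0,0.02],[0,0,0.02],[0,0,0]],"turn":[-1.7,0,0,0,0,0,0,0,0]}'
python3 - <<'E'
from h import *
z=np.load("w1.npz"); d=z["d"]; m=camera_model("wrist")
H=np.array(m["hand_eye"])
v,u=np.mgrid[:420,:560]
P=np.stack([(u-m["cx"])/m["fx"]*d,(v-m["cy"])/m["fy"]*d,d],-1)@H[:3,:3].T+H[:3,3]
for b in((185,232),(318,362)):
    Q=P[260:365,b[0]:b[1]].reshape(-1,3); Q=Q[Q[:,2]<.03]; Q=Q[Q[:,2]>-.06]
    t=Q[Q[:,2]>Q[:,2].max()-.006]; print(np.percentile(Q[:,2],[50,90,99,100]).round(4), "tip x",t[:,0].min(),t[:,0].max(),"y",t[:,1].min(),t[:,1].max())
o=get_obs(); a=R.from_rotvec(o["ee_rot"]).as_matrix(); print(o["position"].round(4),np.round(a,3)); print("yaw y",np.degrees(np.arctan2(a[1,1],a[0,1])))
tg=np.array([.5052,-.0611,.14]); print("to go tool",(a.T@(tg-o["position"])).round(4))
p,d=camera("wrist"); cv2.imwrite("pics/w2.png",p)
E
```

```text
clock: 4.2
position: [0.5021, -0.0453, 0.1408]
ee_rot: [2.035, 2.378, 0.02]
wrist_force: [-0.2, -0.6, 0.3]
gripper_width: 0.0443
[-0.0503 -0.0408 -0.036  -0.0352] tip x -0.010052179944578118 0.012012108058411214 y -0.029226112688562268 -0.022460970218197405
[-0.0501 -0.0408 -0.0363 -0.0347] tip x -0.010150178369253651 0.011725234219537084 y 0.021549576144414714 0.028345440769995504
[ 0.5021 -0.0453  0.1408] [[-0.155  0.988  0.017]
 [ 0.988  0.155  0.002]
 [-0.     0.017 -1.   ]]
yaw y 8.89220936603059
to go tool [-0.0161  0.0006  0.0009]
```

View pics/w2.png

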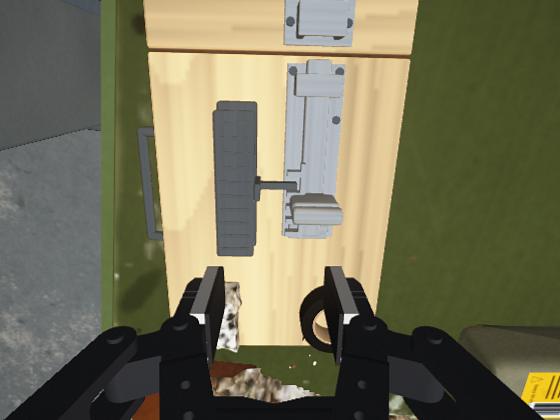

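The catch is at (236,178) and the lug at (316,209). The fingers line up with them in x. The tips' depth looks odd, so I check it before descending.

```bash
python3 - <<'E'
from h import *
z=np.load("w1.npz"); d=z["d"]; m=camera_model("wrist")
print(m)
H=np.array(m["hand_eye"])
v,u=np.mgrid[:420,:560]
P=np.stack([(u-m["cx"])/m["fx"]*d,(v-m["cy"])/m["fy"]*d,d],-1)@H[:3,:3].T+H[:3,3]
for r in range(255,360,6):
    print(r,[ (c,P[r,c].round(3).tolist()) for c in (330,340,350)])
p=z["p"]; c=p[240:400,160:380]; cv2.imwrite("pics/w1z.png",cv2.resize(c,None,fx=3.5,fy=3.5,interpolation=2))
E
```

```text
{'fx': 357.7805869781626, 'fy': 357.7805869781626, 'cx': 273.7808857393066, 'cy': 207.68332484118775, 'hand_eye': array([[-1.88429296e-03, -9.44232895e-01, -3.29272971e-01,
         8.55952068e-02],
       [ 9.99998075e-01, -1.59917938e-03, -1.13672117e-03,
        -1.08560687e-04],
       [ 5.46762972e-04, -3.29274480e-01,  9.44234091e-01,
        -1.75561817e-01],
       [ 0.00000000e+00,  0.00000000e+00,  0.00000000e+00,
         1.00000000e+00]])}
255 [(330, [-0.157, 0.083, 0.305]), (340, [-0.156, 0.098, 0.304]), (350, [-0.157, 0.113, 0.305])]
261 [(330, [-0.167, 0.084, 0.305]), (340, [-0.166, 0.098, 0.304]), (350, [-0.166, 0.113, 0.304])]
267 [(330, [0.012, 0.023, -0.041]), (340, [0.011, 0.028, -0.04]), (350, [-0.178, 0.114, 0.306])]
273 [(330, [0.011, 0.023, -0.045]), (340, [0.012, 0.027, -0.045]), (350, [-0.188, 0.115, 0.306])]
279 [(330, [0.012, 0.022, -0.051]), (340, [0.012, 0.026, -0.05]), (350, [0.007, 0.032, -0.043])]
285 [(330, [0.01, 0.022, -0.052]), (340, [0.012, 0.025, -0.055]), (350, [0.008, 0.031, -0.048])]
291 [(330, [0.008, 0.022, -0.054]), (340, [0.012, 0.024, -0
[... 416 characters left out ...]
6, -0.072])]
321 [(330, [-0.002, 0.022, -0.058]), (340, [0.009, 0.022, -0.073]), (350, [0.086, -0.0, -0.176])]
327 [(330, [-0.005, 0.022, -0.058]), (340, [0.006, 0.022, -0.073]), (350, [0.012, 0.024, -0.081])]
333 [(330, [-0.007, 0.022, -0.059]), (340, [0.004, 0.023, -0.073]), (350, [0.013, 0.023, -0.084])]
339 [(330, [-0.009, 0.022, -0.06]), (340, [0.001, 0.023, -0.072]), (350, [0.013, 0.023, -0.087])]
345 [(330, [-0.289, 0.084, 0.267]), (340, [-0.002, 0.023, -0.072]), (350, [0.013, 0.022, -0.089])]
351 [(330, [-0.296, 0.084, 0.262]), (340, [-0.004, 0.023, -0.073]), (350, [0.013, 0.022, -0.092])]
357 [(330, [-0.302, 0.083, 0.257]), (340, [-0.007, 0.023, -0.073]), (350, [0.017, 0.02, -0.1])]
```

View pics/w1z.png

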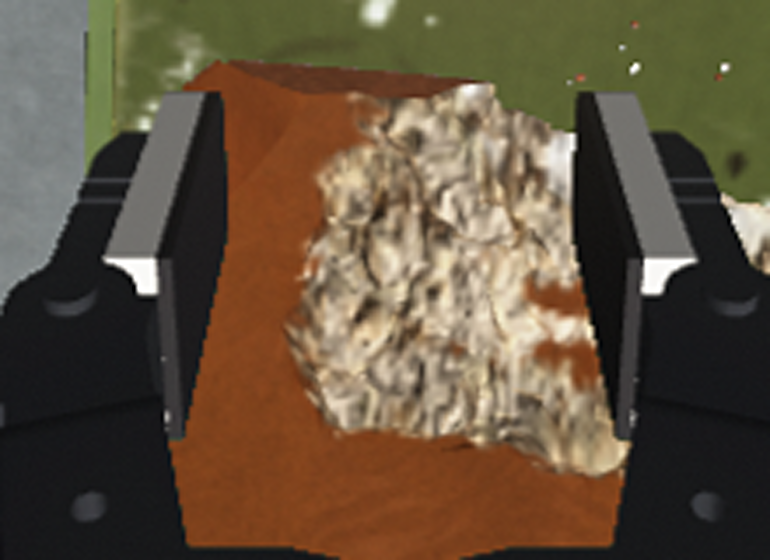

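The wrist depth puts the tips about 36 mm behind the TCP, which is more than I expected. I cross-check with the side camera.

```bash
python3 - <<'E'
from h import *
o=get_obs(); print(o["clock"],o["position"])
p,d=camera("side"); m=camera_model("side"); T=np.array(m["world_from_camera"])
v,u=np.mgrid[:420,:560]
P=np.stack([(u-m["cx"])/m["fx"]*d,(v-m["cy"])/m["fy"]*d,d],-1)@T[:3,:3].T+T[:3,3]
np.savez("s2.npz",p=p,d=d,P=P)
C=np.linalg.inv(T)@np.r_[o["position"],1]; uu=m["fx"]*C[0]/C[2]+m["cx"]; vv=m["fy"]*C[1]/C[2]+m["cy"]; print("tcp px",uu,vv)
c=p[120:320,200:400].copy(); c=cv2.resize(c,None,fx=3,fy=3,interpolation=2); cv2.circle(c,(int((uu-200)*3),int((vv-120)*3)),3,(0,0,255),-1); cv2.imwrite("pics/s2.png",c)
E
```

```text
4.25 [ 0.50300734 -0.0454796   0.14270054]
tcp px 307.87907064051893 215.09311467416322
```

View pics/s2.png

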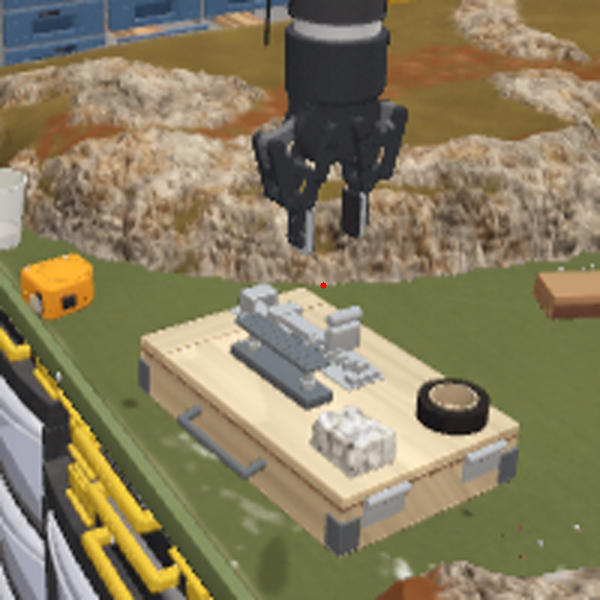

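```bash
python3 - <<'E'
from h import *
z=np.load("s2.npz"); P=z["P"]
for (cx,cy) in((300,0),(355,0)):
    col=int(200+cx/3)
    print([(r,P[r,col].round(3).tolist()) for r in range(184,206,2)])
E
```

```text
[(184, [0.47, -0.055, 0.232]), (186, [0.469, -0.058, 0.229]), (188, [0.468, -0.06, 0.225]), (190, [0.471, -0.056, 0.218]), (192, [0.471, -0.056, 0.213]), (194, [0.022, -0.793, 0.591]), (196, [0.471, -0.057, 0.204]), (198, [0.472, -0.056, 0.198]), (200, [0.473, -0.055, 0.192]), (202, [0.472, -0.057, 0.188]), (204, [0.477, -0.049, 0.179])]
[(184, [0.527, -0.044, 0.219]), (186, [0.525, -0.046, 0.215]), (188, [0.525, -0.048, 0.21]), (190, [0.525, -0.048, 0.205]), (192, [0.526, -0.047, 0.2]), (194, [0.526, -0.047, 0.194]), (196, [0.526, -0.048, 0.19]), (198, [0.526, -0.049, 0.185]), (200, [0.696, 0.201, 0.041]), (202, [0.693, 0.195, 0.037]), (204, [0.693, 0.195, 0.031])]
```

Both cameras put the tips about 37 mm behind the TCP at this opening. Next I move over the start point.

```bash
python3 -m crank '{"translation":[[-0.008,0,0],[-0.008,0,0],[0,0,0.015],[0,0,0.015],[0,0,0.015],[0,0,0]],"turn":[1.5,0,0,0,0,0]}'
cat > st.py <<'E'
from h import *
def st(tg=None):
    o=get_obs(); a=R.from_rotvec(o["ee_rot"]).as_matrix(); print(o["clock"],o["position"].round(4),"F",o["wrist_force"].round(2),"yaw",np.degrees(np.arctan2(a[1,1],a[0,1])).round(2),"z",a[:,2].round(3),"w",round(o["gripper_width"],4))
    c=np.array([.4738,-.0294]); t=np.radians(7.4); q=o["position"][:2]-c
    print("case xy of tcp", (q@[np.cos(t),np.sin(t)]*1e3-29).round(1),(q@[-np.sin(t),np.cos(t)]*1e3+17.5).round(1))
if __name__=="__main__": st()
E
python3 st.py
```

```text
clock: 4.9
position: [0.5122, -0.0652, 0.1031]
ee_rot: [2.06, 2.335, 0.033]
wrist_force: [-0.8, 0.9, -0.2]
gripper_width: 0.0447
4.9 [ 0.5122 -0.0652  0.1031] F [-0.82  0.9  -0.22] yaw 7.17 z [ 0.034 -0.002 -0.999] w 0.0447
case xy of tcp 4.5 -23.0
```

```bash
python3 -m crank '{"translation":[[0.0025,-0.003,0],[0.0025,-0.0035,0],[0,0,0],[0,0,0]],"turn":[0,0,0,0]}';python3 st.py
```

```text
clock: 5.3
position: [0.5051, -0.0613, 0.1042]
ee_rot: [2.06, 2.333, 0.034]
wrist_force: [0.3, 0.3, 1.5]
gripper_width: 0.0442
5.3 [ 0.5051 -0.0613  0.1042] F [0.29 0.28 1.51] yaw 7.12 z [ 0.036 -0.003 -0.999] w 0.0442
case xy of tcp -2.0 -18.2
```

```bash
python3 -m crank '{"translation":[[0,0,0.01],[0,0,0.01],[0,0,0.01],[0,0,0]],"turn":[0,0,0,0]}';python3 - <<'E'
from st import *
st()
p,d=camera("wrist"); cv2.imwrite("pics/w3.png",p)
p,d=camera("side"); cv2.imwrite("pics/s3.png",cv2.resize(p[120:320,200:400],None,fx=3,fy=3,interpolation=2))
E
```

```text
clock: 5.7
position: [0.5071, -0.0615, 0.0725]
ee_rot: [2.058, 2.332, 0.036]
wrist_force: [-0.8, 0.7, -1.1]
gripper_width: 0.0445
5.7 [ 0.5071 -0.0615  0.0725] F [-0.75  0.71 -1.12] yaw 7.14 z [ 0.038 -0.003 -0.999] w 0.0445
case xy of tcp -0.1 -18.6
```

View pics/w3.png

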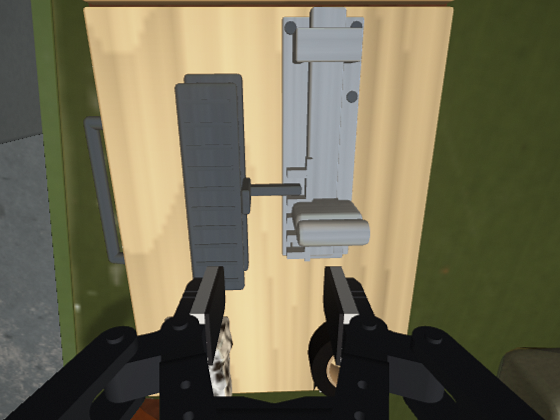

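View pics/s3.png

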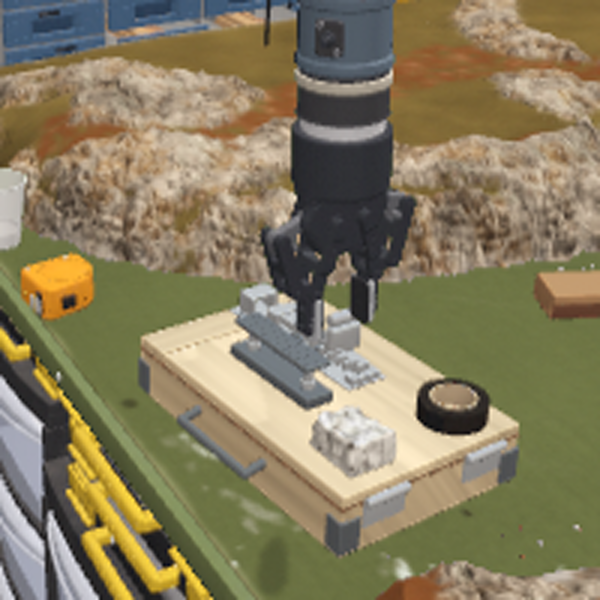

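The left finger (208,290) is over the paddle's lower end (215,280). The right finger (338,290) is just behind the lug (330,233). I continue down to contact.

```bash
python3 -m crank '{"translation":[[0,-0.001,0.005],[0,-0.001,0.004],[0,0,0.003],[0,0,0]],"turn":[0,0,0,0]}';python3 st.py;  python3 -m crank '{"translation":[[0,0,0.003],[0,0,0]],"turn":[0,0]}';python3 st.py
```

```text
clock: 6.2
position: [0.5071, -0.0623, 0.0617]
ee_rot: [2.056, 2.33, 0.038]
wrist_force: [-0.7, 0.0, -0.2]
gripper_width: 0.0442
6.2 [ 0.5071 -0.0623  0.0617] F [-0.67  0.05 -0.21] yaw 7.14 z [ 0.042 -0.004 -0.999] w 0.0442
case xy of tcp -0.3 -19.4
clock: 6.4
position: [0.5073, -0.0623, 0.0586]
ee_rot: [2.056, 2.329, 0.038]
wrist_force: [-0.9, 0.3, -0.7]
gripper_width: 0.0445
6.4 [ 0.5073 -0.0623  0.0586] F [-0.91  0.27 -0.69] yaw 7.13 z [ 0.042 -0.004 -0.999] w 0.0445
case xy of tcp -0.0 -19.5
```

```bash
for i in 1 2 3; do python3 -m crank '{"translation":[[0,0,0.002],[0,0,0]],"turn":[0,0]}' | grep -E "posi|force"; done; python3 st.py
```

```text
position: [0.5076, -0.0624, 0.0567]
wrist_force: [0.3, -0.2, -0.0]
position: [0.5081, -0.0625, 0.0555]
wrist_force: [-1.3, 0.9, 2.3]
position: [0.5081, -0.0625, 0.0543]
wrist_force: [-0.9, -0.4, 2.8]
7.0 [ 0.5081 -0.0625  0.0543] F [-0.89 -0.42  2.79] yaw 7.14 z [ 0.044 -0.005 -0.999] w 0.0443
case xy of tcp 0.8 -19.8
```

```bash
for i in 1 2; do python3 -m crank '{"translation":[[0,-0.0005,0.003],[0,0,0.001]],"turn":[0,0]}' | grep -E "posi|force"; done; python3 st.py; python3 -m crank '{"translation":[[0,0,0],[0,0,0]],"turn":[0,0]}' | grep -E "posi|force"
```

```text
position: [0.5083, -0.0626, 0.051]
wrist_force: [-2.6, 0.8, 4.3]
position: [0.5083, -0.0626, 0.0476]
wrist_force: [-1.9, 1.4, 5.6]
7.4 [ 0.5083 -0.0626  0.0476] F [-1.86  1.41  5.65] yaw 7.15 z [ 0.046 -0.005 -0.999] w 0.0444
case xy of tcp 1.0 -19.9
position: [0.5083, -0.0626, 0.0483]
wrist_force: [-1.1, 1.3, 4.9]
```

```bash
python3 -m crank '{"translation":[[0,0,0.002],[0.003,0,0.0008],[0.004,0,0.0006],[0.004,0,0.0006]],"turn":[0,0,0,0]}' | grep -E "posi|force";python3 - <<'E'
from st import *
st()
p,d=camera("wrist"); cv2.imwrite("pics/w4.png",p); st()
E
```

```text
position: [0.5096, -0.0585, 0.0474]
wrist_force: [-0.4, -4.2, 5.2]
8.0 [ 0.5096 -0.0585  0.0474] F [-0.37 -4.2   5.22] yaw 7.03 z [ 0.051 -0.02  -0.998] w 0.0442
case xy of tcp 2.7 -15.9
8.05 [ 0.5097 -0.0581  0.0475] F [-1.18 -3.16  6.18] yaw 7.05 z [ 0.052 -0.02  -0.998] w 0.0442
case xy of tcp 2.9 -15.6
```

View pics/w4.png

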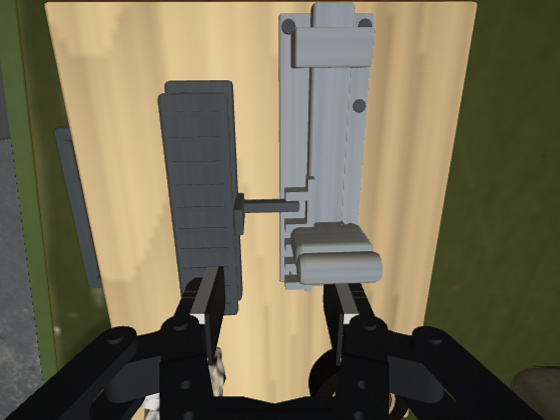

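```bash
python3 -m crank '{"translation":[[0.006,-0.001,0.001],[0.006,-0.001,0.0008],[0.006,-0.001,0.0008]],"turn":[0,0,0]}' | grep -E "posi|force";python3 st.py
```

```text
position: [0.5093, -0.0502, 0.0481]
wrist_force: [0.4, -7.4, 4.2]
8.35 [ 0.5093 -0.0502  0.0481] F [ 0.36 -7.38  4.23] yaw 6.82 z [ 0.061 -0.041 -0.997] w 0.0446
case xy of tcp 3.6 -7.7
```

```bash
python3 - <<'E'
from st import *
st()
o=get_obs()
p,d=camera("wrist"); cv2.imwrite("pics/w5.png",p); st()
m=camera_model("wrist"); H=np.array(m["hand_eye"])
v,u=np.mgrid[:420,:560]
P=np.stack([(u-m["cx"])/m["fx"]*d,(v-m["cy"])/m["fy"]*d,d],-1)@H[:3,:3].T+H[:3,3]
P=P@R.from_rotvec(o["ee_rot"]).as_matrix().T+o["position"]
np.save("P5.npy",P)
c=np.array([.4738,-.0294]); t=np.radians(7.4)
q=P[...,:2]-c; cx=q@[np.cos(t),np.sin(t)]*1e3-29; cy=q@[-np.sin(t),np.cos(t)]*1e3+17.5; Z=P[...,2]*1e3
M=(u>280)&(u<400)&(v>180)&(v<290)&(Z>98)&(Z<118); print("lug",M.sum(),cx[M].mean(),cy[M].mean(),cy[M].min(),cy[M].max(),np.median(Z[M]))
M=(u>150)&(u<245)&(v>70)&(v<250)&(Z>70)&(Z<100); print("catch z",np.median(Z[M]),cx[M].mean(),cy[M].min(),cy[M].max())
M=(u>80)&(u<150)&(v>50)&(v<250)&(abs(Z-55)<12); print("lid z",np.median(Z[M]))
E
```

```text
8.35 [ 0.5093 -0.0502  0.0481] F [ 0.36 -7.38  4.23] yaw 6.82 z [ 0.061 -0.041 -0.997] w 0.0446
case xy of tcp 3.6 -7.7
8.4 [ 0.5093 -0.0495  0.0481] F [-0.31 -5.29  4.48] yaw 6.86 z [ 0.061 -0.04  -0.997] w 0.0443
case xy of tcp 3.6 -7.0
lug 2722 24.036268115521413 13.933651793156516 1.217740531300489 18.706860272415334 105.5245717092827
catch z 81.4036033904047 -28.538621966606872 11.009455655903123 67.73168015401595
lid z 53.17054155693005
```

View pics/w5.png

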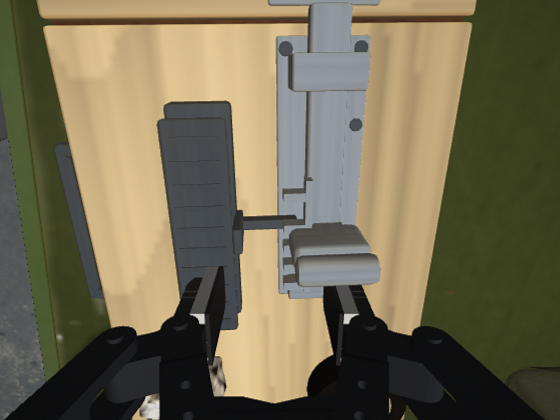

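The bolt has moved about 9 mm past the first tooth and the catch is about 9 mm down. I continue pushing.

```bash
python3 -m crank '{"translation":[[0.006,-0.001,0.0006],[0.006,-0.001,0.0005],[0.006,-0.001,0.0005]],"turn":[0,0,0]}' | grep -E "posi|force";python3 st.py;  python3 -m crank '{"translation":[[0.006,-0.001,0.0006],[0.006,-0.001,0.0005],[0.006,-0.001,0.0005]],"turn":[0,0,0]}' | grep -E "posi|force";python3 st.py
```

```text
position: [0.5087, -0.0404, 0.0488]
wrist_force: [0.2, -6.1, 4.7]
8.7 [ 0.5087 -0.0404  0.0488] F [ 0.18 -6.08  4.68] yaw 6.64 z [ 0.07  -0.058 -0.996] w 0.0444
case xy of tcp 4.2 2.1
position: [0.5078, -0.0307, 0.0491]
wrist_force: [0.2, -4.9, 4.4]
9.0 [ 0.5078 -0.0307  0.0491] F [ 0.18 -4.91  4.35] yaw 6.44 z [ 0.077 -0.076 -0.994] w 0.0447
case xy of tcp 4.6 11.8
```

```bash
python3 -m crank '{"translation":[[0.006,-0.001,0.0008],[0.006,-0.001,0.0006],[0.006,-0.001,0.0006]],"turn":[0,0,0]}' | grep -E "posi|force";python3 - <<'E'
from st import *
st()
o=get_obs()
p,d=camera("wrist"); cv2.imwrite("pics/w6.png",p); st()
m=camera_model("wrist"); H=np.array(m["hand_eye"])
v,u=np.mgrid[:420,:560]
P=np.stack([(u-m["cx"])/m["fx"]*d,(v-m["cy"])/m["fy"]*d,d],-1)@H[:3,:3].T+H[:3,3]
P=P@R.from_rotvec(o["ee_rot"]).as_matrix().T+o["position"]
c=np.array([.4738,-.0294]); t=np.radians(7.4)
q=P[...,:2]-c; cx=q@[np.cos(t),np.sin(t)]*1e3-29; cy=q@[-np.sin(t),np.cos(t)]*1e3+17.5; Z=P[...,2]*1e3
M=(u>280)&(u<400)&(v>180)&(v<290)&(Z>104)&(Z<118)&(cx>5); print("lug",M.sum(),cx[M].mean(),cy[M].mean(),cy[M].min(),cy[M].max(),np.median(Z[M]))
M=(u>150)&(u<245)&(v>70)&(v<250)&(Z>70)&(Z<100); print("catch z",np.median(Z[M]),cx[M].mean(),cy[M].min(),cy[M].max())
M=(u>80)&(u<150)&(v>50)&(v<250)&(abs(Z-55)<12); print("lid z",np.median(Z[M]))
E
```

```text
position: [0.5071, -0.0212, 0.0492]
wrist_force: [-0.1, -5.0, 5.5]
9.3 [ 0.5071 -0.0212  0.0492] F [-0.11 -5.04  5.5 ] yaw 6.25 z [ 0.085 -0.093 -0.992] w 0.0444
case xy of tcp 5.0 21.3
9.35 [ 0.507  -0.0205  0.0491] F [-1.29 -5.08  5.79] yaw 6.28 z [ 0.085 -0.093 -0.992] w 0.0442
case xy of tcp 5.0 22.0
lug 1903 24.102724732374345 45.021515807982816 37.253520352322944 50.17697142749919 106.20304998391524
catch z 81.42032049595862 -28.960051102281888 42.61129675104708 68.27274964678239
lid z 53.131372322401205
```

View pics/w6.png

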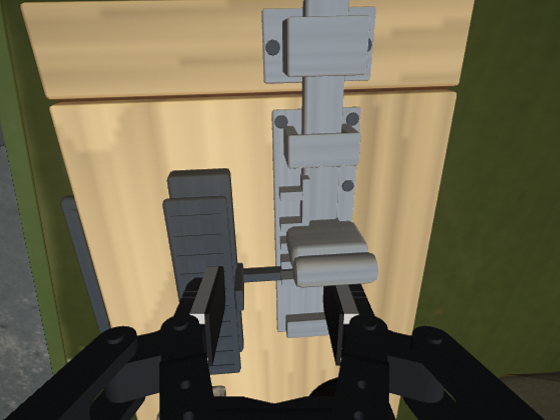

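The bolt has entered the keeper (tip at (320,10)) and the lug is near y = 43-45. I push on until it meets the stop.

```bash
for i in 1 2 3; do python3 -m crank '{"translation":[[0.005,-0.0005,0.0006],[0.005,-0.0005,0.0006]],"turn":[0,0]}' | grep -E "posi|force"; python3 st.py|tail -1; done
```

```text
position: [0.5071, -0.0204, 0.0495]
wrist_force: [-1.3, -13.1, 4.4]
case xy of tcp 5.2 22.1
position: [0.5072, -0.0215, 0.0498]
wrist_force: [-1.8, -10.8, 4.7]
case xy of tcp 5.1 21.0
position: [0.5072, -0.0226, 0.0502]
wrist_force: [-0.8, -11.6, 5.8]
case xy of tcp 5.0 20.0
```

```bash
cat > lug.py <<'E'
from st import *
def go(name):
    st(); o=get_obs()
    p,d=camera("wrist"); cv2.imwrite(f"pics/{name}.png",p)
    m=camera_model("wrist"); H=np.array(m["hand_eye"])
    v,u=np.mgrid[:420,:560]
    P=np.stack([(u-m["cx"])/m["fx"]*d,(v-m["cy"])/m["fy"]*d,d],-1)@H[:3,:3].T+H[:3,3]
    P=P@R.from_rotvec(o["ee_rot"]).as_matrix().T+o["position"]
    c=np.array([.4738,-.0294]); t=np.radians(7.4)
    q=P[...,:2]-c; cx=q@[np.cos(t),np.sin(t)]*1e3-29; cy=q@[-np.sin(t),np.cos(t)]*1e3+17.5; Z=P[...,2]*1e3
    ok=(d>0)&((Z>50)&(Z<115))
    M=ok&(Z>104)&(cx>8)&(cx<42)&(cy>-15)&(cy<60); print("lug",M.sum(),cx[M].mean(),cy[M].mean(),np.percentile(cy[M],[2,98]))
    M=ok&(abs(cx+29)<9)&(cy>45)&(cy<64); print("catch z",np.median(Z[M]),M.sum())
    M=ok&(abs(cx+65)<12)&(cy>0)&(cy<100); print("lid z",np.median(Z[M]))
    M=ok&(abs(cx-25)<6)&(Z>60)&(Z<80)&(cy>60); print("bolt bar max y",np.percentile(cy[M],99))
E
python3 -c "from lug import *; go('w7')"
```

```text
9.95 [ 0.5072 -0.0226  0.0502] F [ -0.76 -11.59   5.78] yaw 5.19 z [ 0.095 -0.161 -0.982] w 0.0442
case xy of tcp 5.0 20.0
lug 2498 25.006145627751373 43.50590569998668 [23.44146326 50.57108253]
catch z 81.58565137229374 2010
lid z 53.15822747653187
bolt bar max y 136.08018110009462
```

View pics/w7.png

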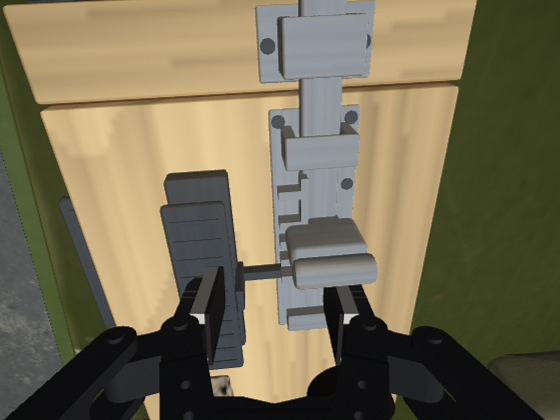

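```bash
python3 -m crank '{"translation":[[0.001,0,-0.004],[0,0,-0.004],[0,0,-0.005]],"turn":[0,0,0]}' | grep -E "posi|force"; python3 st.py;  python3 -m crank '{"translation":[[0,0,-0.003],[0,0,-0.003]],"turn":[0,0]}' | grep -E "posi|force"; python3 -c "from lug import *; go('w8')"
```

```text
position: [0.5063, -0.0215, 0.063]
wrist_force: [-0.7, -0.2, -0.1]
10.3 [ 0.5063 -0.0215  0.063 ] F [-0.74 -0.17 -0.07] yaw 5.07 z [ 0.095 -0.164 -0.982] w 0.0446
case xy of tcp 4.3 21.2
position: [0.5049, -0.0194, 0.068]
wrist_force: [-0.5, -0.2, -0.1]
10.5 [ 0.5049 -0.0194  0.068 ] F [-0.54 -0.18 -0.11] yaw 5.1 z [ 0.093 -0.163 -0.982] w 0.0444
case xy of tcp 3.1 23.4
lug 1818 24.209329812099508 44.49318153471058 [25.45105646 50.60989522]
catch z 90.03821213277143 2070
lid z 53.17698468176443
bolt bar max y 139.54107080525287
```

View pics/w8.png

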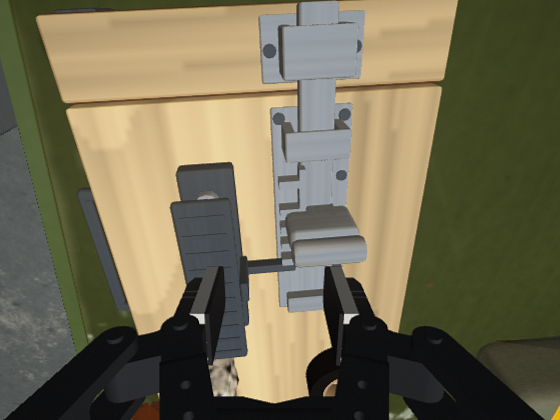

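The catch is fully up again (depth 90.0 mm, same as at the start). Retreating now.

```bash
python3 -m crank '{"translation":[[-0.004,0.001,-0.01],[-0.004,0.001,-0.012],[-0.004,0.001,-0.015],[-0.004,0.001,-0.02],[-0.004,0.001,-0.025],[-0.004,0.001,-0.025],[0,0,-0.02],[0,0,0]],"turn":[0,0,0,0,0,0,0,0]}' | grep -E "posi|force"; python3 -c "
from lug import *
go('w9')
for c in ('wrist','side','scene'):
    p,d=camera(c)
    if c!='wrist': cv2.imwrite(f'pics/{c}9.png',p)
    for n in ('lug_top','catch_top','duct_tape','rock_cast','tape_measure','mixing_cup'):
        r=spot_point(n,c)
        if r: print(c,n,round(r[0]['p'],2),np.round(r[0]['xyz'],4))
"
```

```text
position: [0.5005, -0.0213, 0.2075]
wrist_force: [1.0, -0.1, 0.4]
11.35 [ 0.5005 -0.0213  0.2075] F [ 0.97 -0.09  0.42] yaw 5.18 z [ 0.095 -0.159 -0.983] w 0.0445
case xy of tcp -1.5 22.1
lug 512 24.068063791069605 45.89668847269064 [40.56199132 50.45440818]
catch z 90.08166973823197 610
lid z 53.12094291671837
bolt bar max y 139.42142444001186
wrist lug_top 0.59 [0.5233 0.0054 0.1112]
wrist catch_top 0.64 [ 0.4731 -0.0292  0.0905]
wrist duct_tape 0.91 [ 0.5673 -0.1374  0.0585]
wrist rock_cast 0.94 [ 0.4706 -0.1471  0.0556]
side lug_top 0.68 [0.5232 0.0034 0.1066]
side catch_top 0.58 [ 0.4727 -0.0309  0.0923]
side duct_tape 0.97 [ 0.5671 -0.1399  0.0548]
side rock_cast 0.8 [ 0.4699 -0.1462  0.0592]
side tape_measure 0.77 [ 0.388   0.2661 -0.0008]
side mixing_cup 0.67 [ 0.3808  0.4348 -0.0023]
scene lug_top 0.7 [0.5222 0.007  0.107 ]
scene catch_top 0.54 [ 0.4747 -0.0309  0.0958]
scene duct_tape 0.6 [ 0.568  -0.137   0.0521]
scene rock_cast 0.54 [ 0.4648 -0.1496  0.0542]
scene tape_measure 0.64 [ 0.3937  0.2688 -0.0004]
```

View pics/w9.png

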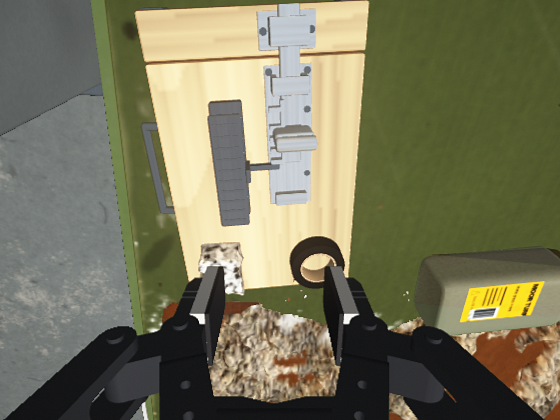

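The bolt tip is in the keeper at about (290,12) and the lug is at (295,139), about 45 mm along. The catch is up, and the rock and tape are in place.

```bash
python3 -c "
from h import *
print(get_obs()['clock']); print(sign_off())"
```

```text
12.45
the job is handed in; nothing more can be done
None
```

The bolt is home in the keeper and the catch has sprung back up to lock it there; I handed the job in at 12.45 s of the 32 s allowed.

**How it went:** With the jaws opened to 44 mm, one fingertip held the catch about 8–9 mm down. The other pushed the lug until it met the stop; the push force rose from about 5 N to 11–13 N and the bolt stopped moving. I then let the catch up while still pushing lightly towards the stop, and drew the gripper clear.

**Last checks:**
- **Bolt:** depth from the wrist camera put the lug's middle at about 45.5 mm along the case, where home is 45.
- **Catch:** its top read 90.1 mm, the same as before the press. These readings run about 2 mm low.
- **Touching:** the wrist force was back to noise level, about 1 N or less.
- **Loose things:** the tape roll, rock and tape measure were found where they started, within the few millimetres the cameras allow. The cup was found in place by the side camera, but the scene camera missed it in the last picture.

**What disagreed:**
- The fingertips stood about 37 mm behind the TCP at this opening, more than the description suggests. I confirmed this with two cameras and worked from the measured tips.
- The tool leaned by up to about 10 degrees while pushing, which did not affect the result.
- I did not push or pull the locked bolt afterwards to test it.

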